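Loosen the left-hand wing cap on the fuel-gas outlet

TASK

The fuel-gas outlet on this laboratory bench is closed by the straight two-winged brass cap; like every fuel-gas fitting it has a left-hand thread, so it loosens clockwise seen from above and the usual anticlockwise turn would only tighten it. Loosen it by about a quarter turn without tightening it on the way, leave it there and let go. Leave the cross-handled cap of the compressed-air outlet as it is.

Things in the scene. Friction and masses are not known exactly. Their poses are not given: they have to be found in the camera images.
- wing_cap (a joint): Angle of the fuel-gas cap on its left-hand thread, rad. 0 = jammed tight (stop); it starts hand-tight at 0.35 to 0.6 and grows as the cap is loosened, i.e. turned CLOCKWISE seen from above, to a stop at 2.8. Anticlockwise only tightens it. Stiff, about 0.12 N m; it stays where it is left and does not rise noticeably.
- wing_cap_grip (a point): Grip point of the fuel-gas cap, on its upright turning axis, 123 mm above the bench. Brass cap with ONE straight bar, 64 long, 12 thick, from 98 to 132 mm above the bench, on a round hub 33 wide. x axis along the bar (turns with it), y across it, z up. Below: hexagonal brass collar 42 wide, white column 38 wide, flange 90 wide fixed to the bench, steel side nozzle 48 mm up reaching 73 mm out.
- cross_cap_grip (a point): The same point of the compressed-air cap, to be left alone: brass cap with TWO such bars crossing at right angles (four arms, 64 mm across), on a round collar; otherwise the same fixed outlet and height. Either outlet may stand on the left or the right of the bench, 0.26 to 0.46 m apart.
- cross_cap (a joint): Angle of the compressed-air cap, rad; starts at 0 and must stay there.

How it is judged:
At the end, for the whole second after the job is handed in: The two-winged cap rests between 1.5 and 2.6 rad (about a quarter turn clockwise from its start, give or take 20 degrees or more), released; the cross-handled cap is within 0.2 rad of its start (value of joint wing_cap between 1.5 and 2.6 rad and velocity of joint wing_cap between -0.05 and 0.05 rad/s and value of joint cross_cap between -0.2 and 0.2 rad); the robot touches nothing.
It fails at once if the two-winged cap is tightened (below 0.1 rad) (value of joint wing_cap below 0.1 rad).
It fails at once if the cross-handled cap is turned by more than 0.2 rad (value of joint cross_cap above 0.2 rad or value of joint cross_cap below -0.2 rad).
It also fails if it takes over 32 s, if anything falls off the work surface, if the arm or the gripper's body presses on something with over 40 N, if the wrist force passes 120 N, or if a joint passes its speed limit or range.

ROBOT

A 6-joint arm with a two-finger parallel gripper is mounted at the origin on the work surface. World frame = base frame: x ahead of the robot, y to its left, z up, the work surface at z = 0. Lengths are in m, angles in rad, forces in N, time in s.
With the tool pointing down it reaches from about 0.25 to 0.8 m from the base axis. Payload 3.9 kg.
Tool frame: the origin (TCP) lies at the very end of the fingers, on their centre line; the grasp point (between the pads) lies 19 mm behind it; y points along the fingers, x is the direction in which the jaws open and shut, and the axes are right-handed (so a half turn about y gives the same grasp; the last joint's range is limited). The gripper opens to 85 mm and grips with 20 to 120 N. Pads are 22 mm wide; open, the fingers measure 114 mm over their backs; the gripper's body (76 mm by 85 mm) begins 54 mm behind the grasp point. The pads swing forward as they close: fully open they stand 13 mm farther back than shut.
Start: joints at [-1.299, 0.26, -0.138, 1.173, 0, 1.571], TCP at [0.141, -0.506, 0.231] pointing down, gripper open.
Joint ranges: [-2.78, 2.78], [-0.83, 1.72], [-1.28, 1.37], [-1.9, 2.12], [-1.57, 1.48], [-3.14, 3.14]. Speed limits (rad/s): [2.57, 2.57, 3.14, 3.14, 3.14, 3.14].

INTERFACE

Orientations are given as a rotation vector (axis times angle).
In Python, from plant import env, eyes, finder gives the robot as it stands.
- The arm moves only by the tool servo_tool, never from a script. Its argument "moves" is a list that holds one entry, the list of rows, each a list of 7 numbers: the shift along the tool's x, y, z scaled (see below), then the turn, a rotation vector about the tool's x, y, z scaled (see below), then the opening in per cent of the stroke, from 0 (shut) to 100 (fully open). In form: [[[dx, dy, dz, ax, ay, az, gripper], ...]]. A call has 1 to 5 rows; each row is the pose to reach, as a shift and turn from the pose measured when the call began, along the tool's axes at that moment; what a row does not reach only later rows make up. The controller multiplies each number of a shift by 500 mm and each number of a turn by 30 degrees. A row lasts 1/12 s, in which the tool goes at most 41.7 mm and 7.16 degrees, less where a joint would pass 70% of its speed; a pose out of reach is approached as far as the arm can. A call with a number of a shift or a turn outside -1 to 1 is refused whole. A call with a gripper value outside its range is refused whole. The fingers move at their own pace and stop on an object; "newtons" is the grip in N (left out, the last holds). Time passes only in rows, so rows that repeat a pose let the fingers close. It gives the time, the measured TCP pose, the force and the opening at its end, in the units of the state.
- env.get_obs(): the state, without advancing time (a new reading comes with each control period).
- eyes.grab_frame(name): name is "side" or "top"; returns the picture (420x560x3 uint8, blue, green, red); there is no depth.
- eyes.camera_info(name): a dict with "fx", "fy", "cx", "cy" (pixels), "rvec" (rotation vector, rad) and "tvec" (3), from world to camera coordinates, as OpenCV has them. Camera axes: x right, y down, z forward; pixel columns grow to the right and rows downward; lengths in m; the calibration is good to about 2 mm. A picture is of the moment at which its call begins. camera_info takes no time and is no camera call.
- env.finish_job(): hands the job in, once; it reports no verdict.
Trained networks look in the newest picture that a camera, given by its name, has taken for a name from the list of things; names that differ only in an ending like _2 or _b are one class to them, and where a whole thing is asked for, a point or a joint stands for the part that bears it (a point fixed in the world has none). Each returns a list of dicts, best first, with "p" (0 to 1); they miss things now and then, are a little off and sometimes report something else, mostly with a low value. They report only what shows in the picture. A call takes as long as a camera call.
- finder.masks_of(target, camera): "mask" (420x560 bool, what is visible of it) and "rect" ([left, top, right, bottom] in pixels, round what is visible of it).
- finder.landmark_of(target, camera): "uv" ([column, row] in pixels: a listed point, or the origin of a listed thing).
The state is a dict: "clock": time; "qpos": joint angles; "joint_vel": joint speeds; "tau": joint torques, N m; "tcp_pos": TCP position; "tcp_rot": TCP orientation; "ft_force": force on the tool from outside, world axes, zero at the start; "wrist_torque": the same for the moment, N m; "width": finger opening in m.
Only numpy, scipy, OpenCV 4.12 (cv2) and the standard library are available. Lean on these libraries where they do the work, as an engineer would, in place of code of your own. Each camera call takes 0.05 s, during which the arm holds its last target.

## Working session

There is one attempt and no reset: what is moved stays moved. The work goes in short steps, Python scripts to look and compute and a tool call to move; the robot and the scene stay as the last step left them, time stands still between calls to the robot, and variables do not carry over. Pictures are saved under pics/ and viewed, and the job is handed in when it is done.

Besides the shell and the picture viewer there is one more tool, called after "Request:" as name(argument=value, ...), one argument or row to a line, values as JSON. servo_tool: Moves the arm, as the interface text tells. Shifts and turns lie within -1 to 1; 1 stands for 500 mm of shift or 30 degrees of turn. Its arguments: {"type":"object","properties":{"moves":{"type":"array","items":{"type":"array","items":{"type":"array","items":{"type":"number"}}}},"newtons":{"type":"number"}},"required":["moves"]}

```bash
ls; mkdir -p pics
cat > h.py <<'E'
import numpy as np, cv2
from plant import env, eyes, finder
def cam(n):
    c=eyes.camera_info(n); K=np.array([[c['fx'],0,c['cx']],[0,c['fy'],c['cy']],[0,0,1.]])
    return K,np.array(c['rvec'],float),np.array(c['tvec'],float)
def ray(n,uv):
    K,r,t=cam(n);R=cv2.Rodrigues(r)[0]
    d=R.T@np.linalg.inv(K)@np.array([uv[0],uv[1],1.]);return -R.T@t,d
def onz(n,uv,z):
    o,d=ray(n,uv);return o+d*(z-o[2])/d[2]
def proj(n,p):
    K,r,t=cam(n);return cv2.projectPoints(np.array(p,float).reshape(-1,3),r,t,K,None)[0].reshape(-1,2)
E
python3 - <<'E'
from h import *
for n in('top','side'):
    im=eyes.grab_frame(n);cv2.imwrite(f'pics/{n}0.png',im)
    for t in('wing_cap_grip','cross_cap_grip'):
        for d in finder.landmark_of(t,n)[:2]: print(n,t,d['p'],d['uv'],onz(n,d['uv'],.123))
    for d in finder.masks_of('wing_cap',n)[:2]:
        print(n,d['p'],d['rect']); 
        m=d['mask'];ys,xs=np.nonzero(m);print(len(xs))
        if n=='top':
            P=np.array([onz(n,(x,y),.132)[:2] for x,y in zip(xs,ys)])
            w,v=np.linalg.eigh(np.cov(P.T));print(P.mean(0),np.sqrt(w),np.degrees(np.arctan2(v[1,1],v[0,1])))
o=env.get_obs();print(o)
E
```

```text
pics
top wing_cap_grip 0.61 [135.8, 200.0] [0.60660411 0.21287647 0.123     ]
top 0.64 [119.6, 185.6, 159.7, 223.7]
658
[0.59520995 0.20627178] [0.00937428 0.01628633] 126.51041226788911
side wing_cap_grip 0.63 [199.4, 314.4] [0.60272034 0.21175323 0.123     ]
side cross_cap_grip 0.72 [290.3, 155.1] [ 0.57828421 -0.18573164  0.123     ]
side 0.98 [189.6, 293.1, 213.4, 348.1]
866
{'clock': 0.4, 'qpos': array([-1.29899906e+00,  2.60122630e-01, -1.38291922e-01,  1.17268016e+00,
       -9.81420724e-06,  1.57077913e+00]), 'joint_vel': array([ 0.00091222, -0.00069648,  0.00230081,  0.00069165,  0.00155444,
        0.00156508]), 'tau': array([-2.57802130e-04, -4.05163729e+01,  2.53867328e+01,  6.30772702e-03,
       -1.02981005e-05,  2.29729809e-07]), 'tcp_pos': array([ 0.14091283, -0.50563011,  0.23116718]), 'tcp_rot': array([-1.32542702,  1.00684301, -1.00643761]), 'ft_force': array([-0.74119511, -0.72632185,  0.18673119]), 'wrist_torque': array([-0.03720287,  0.00283837,  0.02813724]), 'width': 0.08518556329039569}
```

View pics/top0.png

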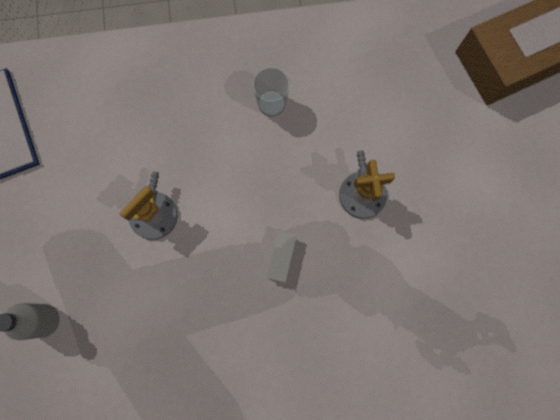

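View pics/side0.png

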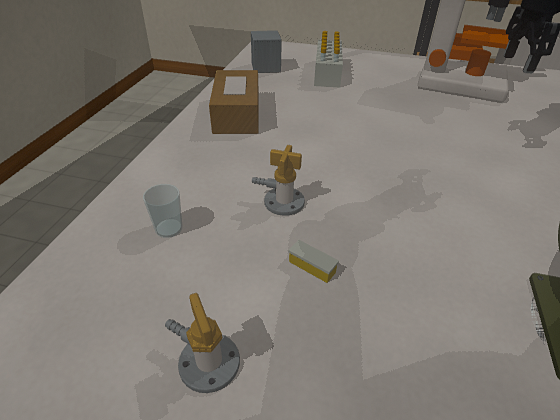

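Run:
```python
import cv2
a=cv2.imread('pics/top0.png')[165:245,95:185];cv2.imwrite('pics/t0c.png',cv2.resize(a,None,fx=6,fy=6,interpolation=cv2.INTER_CUBIC))
a=cv2.imread('pics/side0.png')[280:370,160:250];cv2.imwrite('pics/s0c.png',cv2.resize(a,None,fx=6,fy=6,interpolation=cv2.INTER_CUBIC))
```

```text
(no output)
```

View pics/t0c.png

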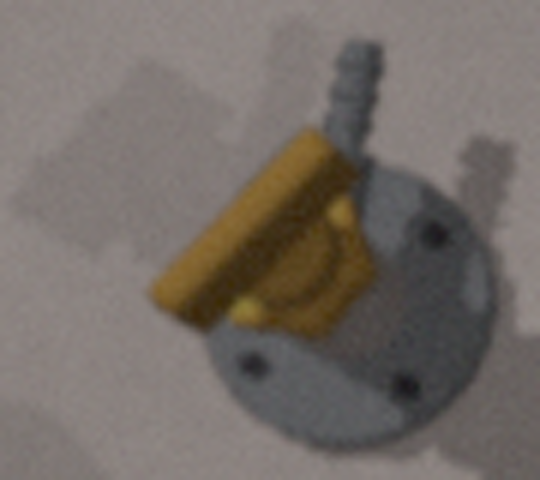

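View pics/s0c.png

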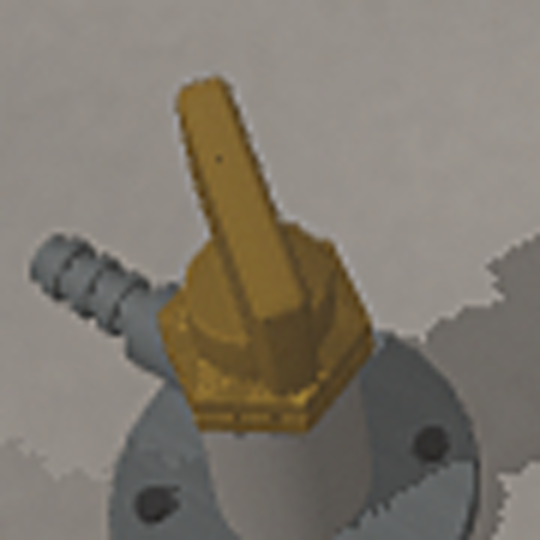

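Run:
```python
from h import *
def e(n,a,b,off):
    a=np.array(a)/6+off-.4;b=np.array(b)/6+off-.4
    A=onz(n,a,.132);B=onz(n,b,.132);d=A-B;print(n,A,B,(A+B)/2,np.linalg.norm(d),np.degrees(np.arctan2(d[1],d[0])))
e('top',(324,137),(163,300),(95,165))
e('side',(203,85),(281,312),(160,280))
for n in('top','side'): print(n,proj(n,[[.605,.212,.123]]),ray(n,(0,0))[0])
# triangulate landmarks
A=[];b=[]
for n,uv in(('top',(135.8,200)),('side',(199.4,314.4))):
    o,d=ray(n,uv);d/=np.linalg.norm(d);M=np.eye(3)-np.outer(d,d);A.append(M);b.append(M@o)
print(np.linalg.lstsq(np.vstack(A),np.hstack(b),rcond=None)[0])
from scipy.spatial.transform import Rotation as Ro
print(Ro.from_rotvec(env.get_obs()['tcp_rot']).as_matrix())
```

```text
top [0.62237957 0.18829591 0.132     ] [0.58339021 0.23489199 0.132     ] [0.60288489 0.21159395 0.132     ] 0.060756603335874605 -50.079027129576644
side [0.61971107 0.18977224 0.132     ] [0.58118496 0.23751917 0.132     ] [0.60044801 0.21364571 0.132     ] 0.06135169399705025 -51.100588053453926
top [[136.41412737 200.87818292]] [0.40164799 0.008527   0.93098335]
side [[197.67769133 314.15513293]] [0.43411164 0.47604896 0.56070604]
[0.60441799 0.21223921 0.12387471]
[[ 2.68479707e-01 -8.95588643e-05  9.63285336e-01]
 [-9.63285294e-01  2.84794936e-04  2.68479722e-01]
 [-2.98383525e-04 -9.99999955e-01 -9.80907589e-06]]
```

Request:
servo_tool(
  moves=[
    [[-0.35,0,0.4,0,-1,0,100],[-0.35,0,0.4,0,-1,0,100],[-0.35,0,0.4,0,-1,0,100],[-0.35,0,0.4,0,-1,0,100],[-0.35,0,0.4,0,-1,0,100]],
  ],
  newtons=60,
)

```text
clock: 0.82
tcp_pos: [0.2556, -0.3299, 0.2313]
tcp_rot: [-1.485, 0.603, -0.604]
ft_force: [1.3, 0.6, 0.5]
width: 0.0852
```

```bash
cat > go.py <<'E'
from h import *
import sys
from scipy.spatial.transform import Rotation as Ro
x,y,z,a=map(float,sys.argv[1:5])
o=env.get_obs();R=Ro.from_rotvec(o['tcp_rot']).as_matrix();a=np.radians(a)
T=np.column_stack([[np.cos(a),np.sin(a),0],[0,0,-1],np.cross([np.cos(a),np.sin(a),0],[0,0,-1])])
print('shift',np.round(R.T@(np.array([x,y,z])-o['tcp_pos'])/.5,3),'turn',np.round(np.degrees(Ro.from_matrix(R.T@T).as_rotvec())/30,3))
print(o['clock'],o['tcp_pos'].round(4),'xang',np.degrees(np.arctan2(R[1,0],R[0,0])).round(1),o['qpos'].round(2),o['ft_force'].round(1),o['wrist_torque'].round(2),o['width'].round(4))
E
python3 go.py .602 .2125 .231 39.4
```

```text
shift [-2.60e-01  1.00e-03  1.26e+00] turn [-0.000e+00 -2.788e+00  1.000e-03]Traceback (most recent call last):
  File "go.py", line 8, in <module>
    print(o['clock'],o['tcp_pos'].round(4),'xang',np.degrees(np.arctan2(R[1,0],R[0,0])).round(1),o['qpos'].round(2),o['ft_force'].round(1),o['wrist_torque'].round(2),o['width'].round(4))
                                                                                                                                                                      ^^^^^^^^^^^^^^^^
AttributeError: 'float' object has no attribute 'round'
```

Request:
servo_tool(
  moves=[
    [[-0.2,0,0.95,0,-1,0,100],[-0.2,0,0.95,0,-1,0,100],[-0.2,0,0.95,0,-1,0,100],[-0.2,0,0.95,0,-1,0,100],[-0.2,0,0.95,0,-1,0,100]],
  ],
)

```text
clock: 1.23
tcp_pos: [0.3671, -0.1535, 0.2317]
tcp_rot: [-1.563, 0.19, -0.193]
ft_force: [1.1, -0.8, -0.9]
width: 0.0852
```

```bash
sed -i "s/,o\['width'\].round(4)/,round(o['width'],4)/" go.py
python3 go.py .602 .2125 .231 39.4
```

```text
shift [0.279 0.002 0.824] turn [ 0.002 -1.779  0.003]
1.2333 [ 0.3671 -0.1535  0.2317] xang -14.0 [-0.4   0.04 -0.41  1.12  0.    1.42] [ 1.1 -0.8 -0.9] [-0.01 -0.13 -0.02] 0.0852
```

Request:
servo_tool(
  moves=[
    [[0.28,0,0.82,0,-1,0,100],[0.28,0,0.82,0,-1,0,100],[0.28,0,0.82,0,-1,0,100],[0.28,0,0.82,0,-1,0,100],[0.28,0,0.82,0,-1,0,100]],
  ],
)

```text
clock: 1.65
tcp_pos: [0.4799, 0.022, 0.2318]
tcp_rot: [-1.56, -0.225, 0.222]
ft_force: [0.9, -1.4, -0.6]
width: 0.0854
```

```bash
python3 go.py .602 .2125 .231 39.4
```

```text
shift [0.341 0.002 0.297] turn [ 0.003 -0.769  0.003]
1.65 [0.4799 0.022  0.2318] xang 16.3 [ 0.05  0.18 -0.24  1.15 -0.    1.33] [ 0.9 -1.4 -0.6] [-0.04 -0.04 -0.03] 0.0854
```

Request:
servo_tool(
  moves=[
    [[0.34,0,0.3,0,-0.77,0,100],[0.34,0,0.3,0,-0.77,0,100],[0.34,0,0.3,0,-0.77,0,100],[0.34,0,0.3,0,-0.77,0,100],[0.34,0,0.3,0,-0.77,0,100]],
  ],
)

```text
clock: 2.07
tcp_pos: [0.5907, 0.1983, 0.2318]
tcp_rot: [-1.504, -0.541, 0.538]
ft_force: [1.5, -1.9, 0.0]
width: 0.0851
```

```bash
python3 go.py .602 .2125 .16 39.4
```

```text
shift [0.035 0.144 0.008] turn [0.004 0.004 0.003]
2.0667 [0.5907 0.1983 0.2318] xang 39.5 [ 0.32  0.43  0.12  1.26 -0.    1.21] [ 1.5 -1.9  0. ] [-0.07 -0.08 -0.  ] 0.0851
```

Request:
servo_tool(
  moves=[
    [[0.035,0,0.008,0,0,0,100],[0.035,0.07,0.008,0,0,0,100],[0.035,0.14,0.008,0,0,0,100],[0.035,0.14,0.008,0,0,0,100]],
  ],
)

```text
clock: 2.4
tcp_pos: [0.5969, 0.2114, 0.1542]
tcp_rot: [-1.504, -0.531, 0.55]
ft_force: [-1.2, -0.5, -1.5]
width: 0.0854
```

```bash
python3 go.py .602 .2125 .106 39.4
python3 - <<'E'
from h import *
for n,s in(('top',(165,95)),('side',(250,150))):
    im=eyes.grab_frame(n)[s[0]-40:s[0]+120,s[1]-50:s[1]+150];cv2.imwrite(f'pics/{n}1.png',cv2.resize(im,None,fx=3.5,fy=3.5,interpolation=cv2.INTER_CUBIC))
E
```

```text
shift [ 0.01   0.096 -0.005] turn [-0.005  0.006 -0.022]
2.4 [0.5969 0.2114 0.1542] xang 39.6 [ 0.34  0.49  0.02  1.11 -0.    1.22] [-1.2 -0.5 -1.5] [-0.04  0.11  0.  ] 0.0854
```

View pics/top1.png

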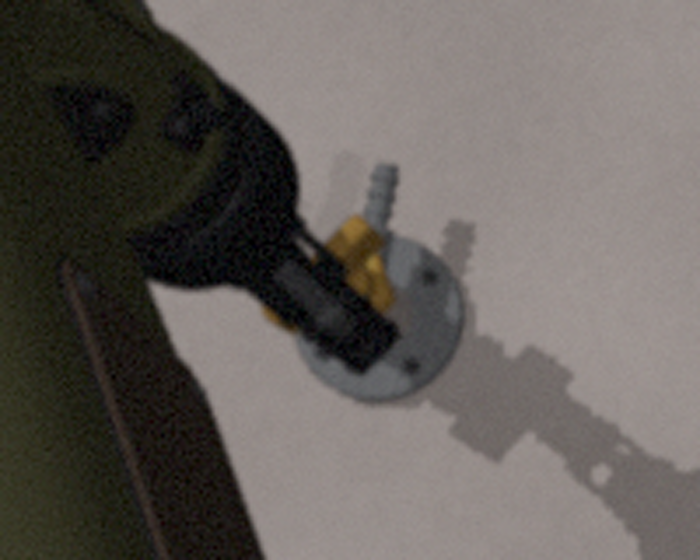

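View pics/side1.png

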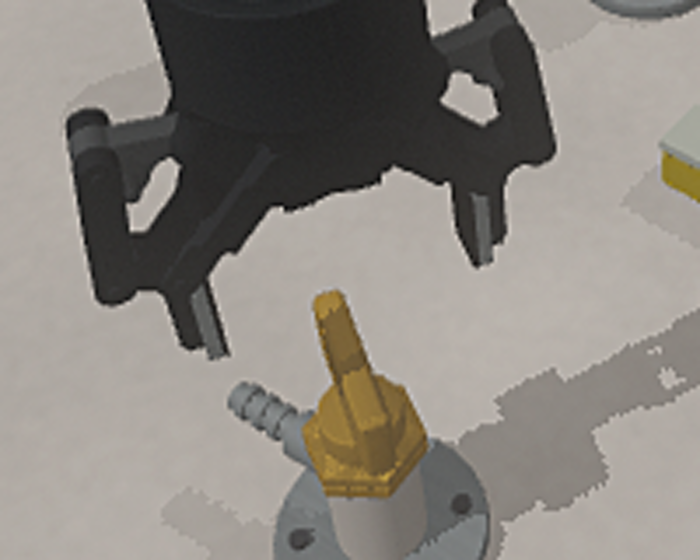

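The fingers straddle the bar in the side view (tips at crop (218,355) and (485,262), bar between them). I'll go down next.

Request:
servo_tool(
  moves=[
    [[0.01,0.03,-0.005,0,0,-0.02,100],[0.01,0.06,-0.005,0,0,-0.02,100],[0.01,0.09,-0.005,0,0,-0.02,100],[0.01,0.095,-0.005,0,0,-0.02,100],[0.01,0.095,-0.005,0,0,-0.02,100]],
  ],
)

```text
clock: 2.92
tcp_pos: [0.6064, 0.213, 0.1148]
tcp_rot: [-1.501, -0.546, 0.532]
ft_force: [0.6, 0.2, 0.1]
width: 0.085
```

```bash
python3 go.py .602 .2125 .106 39.4
```

```text
shift [-0.008  0.018  0.005] turn [0.002 0.003 0.017]
2.9167 [0.6064 0.213  0.1148] xang 39.5 [ 0.34  0.52 -0.05  1.    0.    1.22] [0.6 0.2 0.1] [-0.05  0.01 -0.01] 0.085
```

Request:
servo_tool(
  moves=[
    [[-0.007,0.017,0.005,0,0,0.01,100],[-0.007,0.017,0.005,0,0,0.01,100],[-0.007,0.017,0.005,0,0,0.01,100],[-0.007,0.017,0.005,0,0,0.01,100]],
  ],
)

```text
clock: 3.25
tcp_pos: [0.6026, 0.2129, 0.1071]
tcp_rot: [-1.502, -0.544, 0.535]
ft_force: [-0.4, -0.6, -0.3]
width: 0.0856
```

```bash
python3 go.py .602 .2125 .106 39.4
python3 - <<'E'
from h import *
for n,s in(('side',(250,150)),):
    im=eyes.grab_frame(n)[s[0]-40:s[0]+120,s[1]-50:s[1]+150];cv2.imwrite(f'pics/{n}2.png',cv2.resize(im,None,fx=3.5,fy=3.5,interpolation=cv2.INTER_CUBIC))
E
```

```text
shift [-0.001  0.002  0.   ] turn [0.003 0.003 0.01 ]
3.25 [0.6026 0.2129 0.1071] xang 39.5 [ 0.34  0.52 -0.06  0.98  0.    1.22] [-0.4 -0.6 -0.3] [-0.01  0.02  0.06] 0.0856
```

View pics/side2.png

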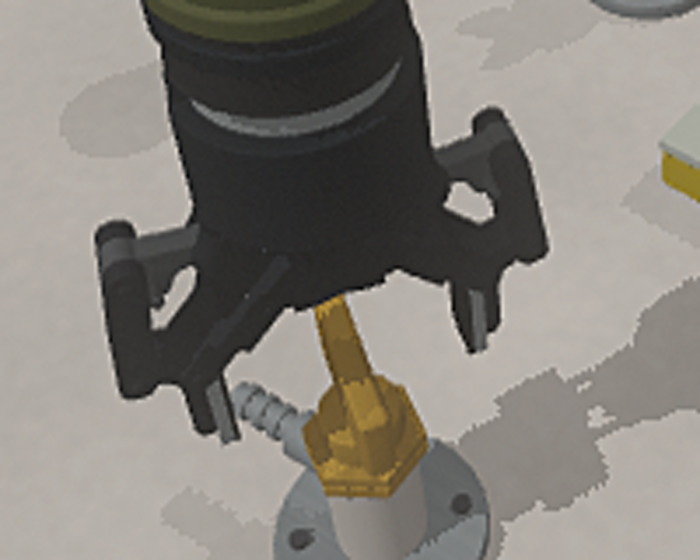

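The bar sits between the open pads and nothing is touching. Closing gently now.

Request:
servo_tool(
  moves=[
    [[0,0,0,0,0,0,0],[0,0,0,0,0,0,0],[0,0,0,0,0,0,0],[0,0,0,0,0,0,0],[0,0,0,0,0,0,0]],
  ],
  newtons=60,
)

```text
clock: 3.72
tcp_pos: [0.6026, 0.2129, 0.107]
tcp_rot: [-1.502, -0.544, 0.535]
ft_force: [0.2, 0.1, 0.3]
width: 0.0256
```

Request:
servo_tool(
  moves=[
    [[0,0,0,0,0,0,0],[0,0,0,0,0,0,0],[0,0,0,0,0,0,0],[0,0,0,0,0,0,0],[0,0,0,0,0,0,0]],
  ],
)

```text
clock: 4.13
tcp_pos: [0.6021, 0.2125, 0.1071]
tcp_rot: [-1.503, -0.543, 0.536]
ft_force: [-2.8, -2.0, 3.2]
width: 0.0109
```

```bash
python3 go.py .602 .2125 .106 39.4
```

```text
shift [-0.     0.002  0.   ] turn [0.003 0.003 0.007]
4.1333 [0.6021 0.2125 0.1071] xang 39.5 [ 0.34  0.52 -0.07  0.98 -0.    1.22] [-2.8 -2.   3.2] [-0.51  0.61  0.11] 0.0109
```

Request:
servo_tool(
  moves=[
    [[0,0,0,0,0.15,0,0],[0,0,0,0,0.3,0,0],[0,0,0,0,0.45,0,0],[0,0,0,0,0.6,0,0],[0,0,0,0,0.6,0,0]],
  ],
)

```text
clock: 4.55
tcp_pos: [0.6026, 0.2128, 0.1072]
tcp_rot: [-1.55, -0.297, 0.289]
ft_force: [-0.2, -0.7, 0.7]
width: 0.0108
```

```bash
python3 go.py .602 .2125 .107 -55
```

```text
shift [-0.001  0.    -0.   ] turn [-0.006  2.547  0.009]
4.55 [0.6026 0.2128 0.1072] xang 21.4 [ 0.34  0.52 -0.06  0.98  0.    1.54] [-0.2 -0.7  0.7] [-0.15  0.13 -0.12] 0.0108
```

Request:
servo_tool(
  moves=[
    [[0,0,0,0,0.2,0,0],[0,0,0,0,0.4,0,0],[0,0,0,0,0.6,0,0],[0,0,0,0,0.8,0,0],[0,0,0,0,0.9,0,0]],
  ],
)

```text
clock: 4.97
tcp_pos: [0.6033, 0.2128, 0.1071]
tcp_rot: [-1.567, 0.073, -0.083]
ft_force: [0.7, -0.2, 0.8]
width: 0.0106
```

Request:
servo_tool(
  moves=[
    [[0,0,0,0,0.2,0,0],[0,0,0,0,0.4,0,0],[0,0,0,0,0.6,0,0],[0,0,0,0,0.8,0,0],[0,0,0,0,0.9,0,0]],
  ],
)

```text
clock: 5.38
tcp_pos: [0.6041, 0.2125, 0.1071]
tcp_rot: [-1.521, 0.443, -0.454]
ft_force: [1.2, -1.8, 1.0]
width: 0.011
```

```bash
python3 go.py .602 .2125 .107 -55
```

```text
shift [-0.004  0.    -0.002] turn [-0.012  0.739  0.009]
5.3833 [0.6041 0.2125 0.1071] xang -32.8 [ 0.34  0.52 -0.06  0.98 -0.    2.48] [ 1.2 -1.8  1. ] [-0.52  0.11  0.19] 0.011
```

Request:
servo_tool(
  moves=[
    [[0,0,0,0,0.2,0,0],[0,0,0,0,0.4,0,0],[0,0,0,0,0.6,0,0],[0,0,0,0,0.74,0,0],[0,0,0,0,0.74,0,0]],
  ],
)

```text
clock: 5.8
tcp_pos: [0.6046, 0.2121, 0.1071]
tcp_rot: [-1.434, 0.742, -0.755]
ft_force: [0.5, -2.3, 2.4]
width: 0.0109
```

```bash
python3 go.py .602 .2125 .107 -55
python3 - <<'E'
from h import *
for n,s in(('side',(250,150)),):
    im=eyes.grab_frame(n)[s[0]-40:s[0]+120,s[1]-50:s[1]+150];cv2.imwrite(f'pics/{n}3.png',cv2.resize(im,None,fx=3.5,fy=3.5,interpolation=cv2.INTER_CUBIC))
E
```

```text
shift [-0.004  0.    -0.004] turn [-0.013 -0.001  0.009]
5.8 [0.6046 0.2121 0.1071] xang -55.0 [ 0.34  0.52 -0.06  0.98 -0.    2.87] [ 0.5 -2.3  2.4] [-0.56  0.24 -0.05] 0.0109
```

View pics/side3.png

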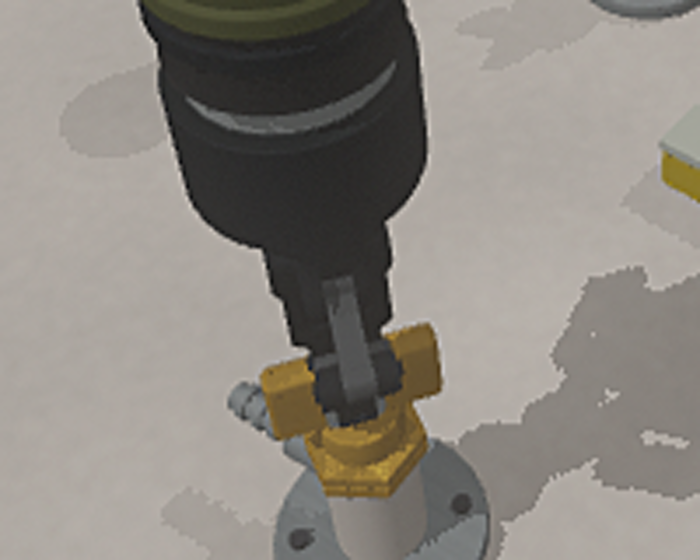

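The bar, from (262,395) to (440,340) in the crop, has turned with the jaws. Next I'll open, then rise straight up.

Request:
servo_tool(
  moves=[
    [[0,0,0,0,0,0,100],[0,0,0,0,0,0,100],[0,0,0,0,0,0,100],[0,0,0,0,0,0,100],[0,0,0,0,0,0,100]],
  ],
)

```text
clock: 6.27
tcp_pos: [0.6046, 0.2124, 0.1071]
tcp_rot: [-1.434, 0.74, -0.752]
ft_force: [0.8, -0.9, -0.2]
width: 0.0709
```

Request:
servo_tool(
  moves=[
    [[0,0,0,0,0,0,100],[0,0,0,0,0,0,100],[0,0,0,0,0,0,100],[0,0,0,0,0,0,100],[0,0,0,0,0,0,100]],
  ],
)

```text
clock: 6.68
tcp_pos: [0.6046, 0.2124, 0.1071]
tcp_rot: [-1.434, 0.74, -0.752]
ft_force: [-0.7, -0.2, -0.3]
width: 0.0855
```

Request:
servo_tool(
  moves=[
    [[0,-0.04,0,0,0,0,100],[0,-0.08,0,0,0,0,100],[0,-0.14,0,0,0,0,100],[0,-0.2,0,0,0,0,100],[0,-0.25,0,0,0,0,100]],
  ],
)

```text
clock: 7.1
tcp_pos: [0.6037, 0.2124, 0.2342]
tcp_rot: [-1.433, 0.739, -0.753]
ft_force: [0.2, 0.3, 0.8]
width: 0.0856
```

Request:
servo_tool(
  moves=[
    [[0,0,-0.08,0,0,0,100],[0,0,-0.16,0,0,0,100],[0,0,-0.24,0,0,0,100],[0,0,-0.3,0,0,0,100],[0,0,-0.3,0,0,0,100]],
  ],
)

```text
clock: 7.52
tcp_pos: [0.4745, 0.1228, 0.2327]
tcp_rot: [-1.438, 0.745, -0.751]
ft_force: [-1.1, 0.1, -0.5]
width: 0.0855
```

```bash
python3 go.py .45 .1 .23 -55
python3 - <<'E'
from h import *
for n in('top','side'):
    im=eyes.grab_frame(n);cv2.imwrite(f'pics/{n}4.png',im)
E
```

```text
shift [ 0.009  0.005 -0.066] turn [-0.005  0.001  0.006]
7.5167 [0.4745 0.1228 0.2327] xang -55.0 [ 0.25  0.2  -0.22  1.15 -0.    2.78] [-1.1  0.1 -0.5] [ 0.    0.04 -0.01] 0.0855
```

View pics/side4.png

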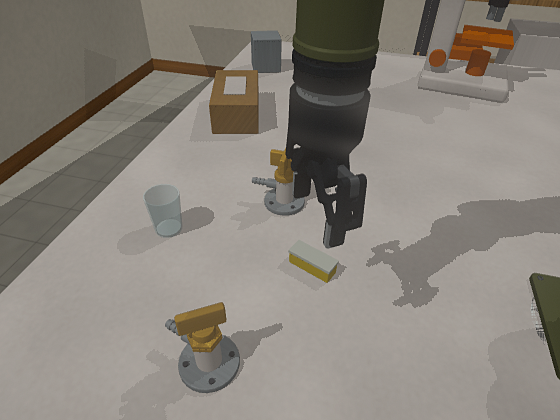

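View pics/top4.png

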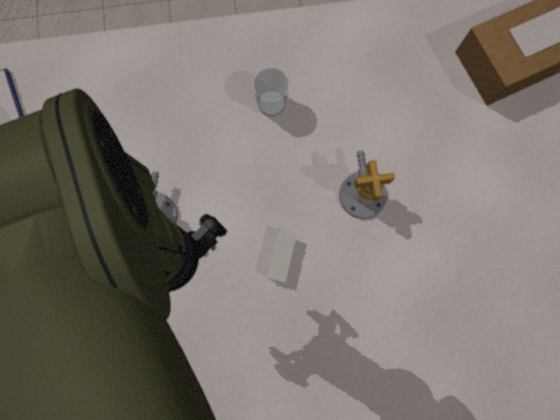

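Run:
```python
from h import *
a=cv2.imread('pics/side4.png')[280:370,160:250];cv2.imwrite('pics/s4c.png',cv2.resize(a,None,fx=6,fy=6,interpolation=cv2.INTER_CUBIC))
for d in (35,37,35+90):pass
for deg in (25,35,45):
    u=np.array([np.cos(np.radians(deg)),np.sin(np.radians(deg)),0])*.032
    print(deg,(proj('side',[np.array([.602,.2125,.132])-u,np.array([.602,.2125,.132])+u])-[160,280])*6)
```

```text
25 [[385.02668997 164.09197084]
 [ 78.72184053 206.69672271]]
35 [[380.90427655 142.99880685]
 [ 80.44873279 228.90209186]]
45 [[372.47188707 123.48067684]
 [ 86.96926653 250.10437645]]
```

View pics/s4c.png

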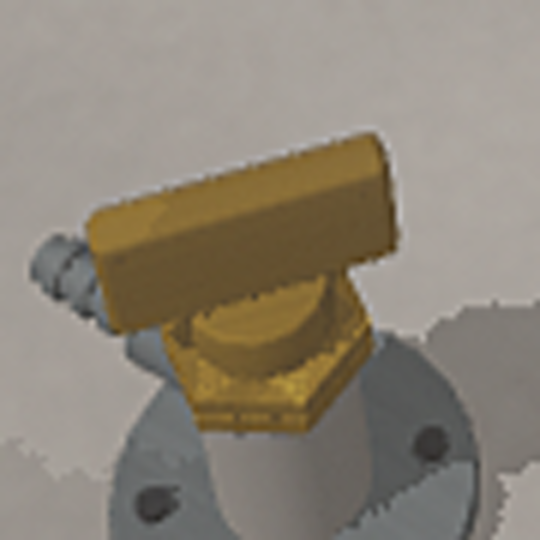

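Request:
servo_tool(
  moves=[
    [[0,0,0,0,0,0,100],[0,0,0,0,0,0,100],[0,0,0,0,0,0,100]],
  ],
)

```text
clock: 7.87
tcp_pos: [0.4816, 0.1261, 0.2335]
tcp_rot: [-1.432, 0.739, -0.754]
ft_force: [0.0, 0.3, -1.1]
width: 0.0853
```

```bash
python3 -c "
from plant import env
print(env.finish_job())"
```

```text
the job is handed in; nothing more can be done
None
```

I loosened the fuel-gas cap by about 94° clockwise, let go, backed the arm clear and handed the job in at about 8 s. `finish_job` gives no verdict, so what follows rests on my own checks.

- **Fuel-gas cap:** I gripped the straight bar at (0.602, 0.2125) and turned it only clockwise. In the last side picture the bar matches a heading of 35°, against about 129° at the start. From a start of 0.35 to 0.6 rad, that puts the joint at roughly 2.0 to 2.25 rad. I had no direct joint reading, so that range comes from the pictures.
- **Compressed-air cap:** the arm never went near it, and it looks unchanged in the last top picture. I didn't measure its angle.
- **Release:** the gripper is fully open, more than 0.1 m from the cap, and the wrist force is only about 1 N. The highest force I read at the end of any move was about 5 N.
- **What the pictures couldn't show:** the arm hid the fuel-gas cap from the top camera at the end, so only the side camera confirmed its final angle. At the start the two cameras agreed on the bar's heading to within 1°.

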